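# Stir the bead bath and hold its lid at the balance point

### The job

Get the small bead bath ready for me to fit its lid stay: take the orange-gripped stirring rod from its blue stand and stir the beads right down in the well, going to the left end, then the right end, then back to the left, until at least four of the six beads have clearly been shifted (a centimetre or so); then put the rod back fully down in its stand and let go of it. Next pinch the steel handle bar of the leaning-open lid, swing the lid up to its balance point, standing straight up over its hinge, and keep holding it still there: the program finishes while still gripping the bar, with the lid falling neither way. Keep every bead in the well, do not let the lid drop shut, and leave the two filled petri dishes and the dropper bottle alone.

Things in the scene. Friction and masses are not known exactly. Their poses are not given: they have to be found in the camera images.
- bath: Small white bead bath, fixed: 106 (x) x 146 (y) x 55 mm high, display and knob on its front (-x side, facing the robot within 0.3 rad; +y is its left as the robot sees it). Origin: centre of its underside. Open well 80 (x) x 120 (y) mm centred on the origin, floor 15 mm, rim 55 mm above it. On the left or the right, clear of the 0.4 m high microscope in the middle (x over 0.53, y -0.12 to 0.08).
- lid (a joint): Lid hinge angle (rad): 0 shut, flat on the rim; 1.571 straight up, its balance point; 2.15 open stop, leaning back away from the robot, as at the start. No spring, almost no friction: on either side of 1.571 it falls by its own weight (about 0.16 kg). Grey frame with clear pane, 144 mm wide, 6 mm thick, free edge 106 mm from the hinge.
- lid_hinge (a point): Middle of the lid's hinge line, which runs along the bath's y axis: at the bath's own (58.5, 0, 59) mm. Fixed to the bath.
- lid_bar (a point): Middle of the lid's steel handle bar: round, 12 mm thick, parallel to the hinge line and 142 mm from it, 36 mm beyond the lid's edge, with 64 mm free between its two stalks. A gripper pointing down, closing along the bath's x axis, can hold it at every lid angle from 2.15 to 1.4: the round bar turns between the pads.
- stand: Rod stand, fixed: blue block 50 x 50 x 60 mm on a dark foot plate 80 x 80 x 8 mm. Origin: centre of its underside. In its top is a round hole 16 mm wide, with a 4 mm funnel edge, whose floor is 10 mm above the origin (50 mm deep). It stands in front of the microscope.
- rod: Stirring rod, 148 mm long, 40 g, standing loose in the stand's hole: round white rod 10 mm thick with an orange square grip, 16 x 16 mm, 46 mm long, at its top. Origin: centre of the lower end; z along the rod towards the grip.
- rod_tip (a point): Centre of the rod's lower end.
- rod_grip (a point): Centre of the orange grip, 125 mm above the rod's lower end.
- bead_0: Metal bead in the bath's well (silver), a small barrel 16 mm across and 15 mm high, 14 g, standing on the well's floor. Origin: centre of its underside as it stood at first.
- bead_1: Metal bead in the bath's well (copper), a small barrel 16 mm across and 15 mm high, 14 g, standing on the well's floor. Origin: centre of its underside as it stood at first.
- bead_2: Metal bead in the bath's well (silver), a small barrel 16 mm across and 15 mm high, 14 g, standing on the well's floor. Origin: centre of its underside as it stood at first.
- bead_3: Metal bead in the bath's well (copper), a small barrel 16 mm across and 15 mm high, 14 g, standing on the well's floor. Origin: centre of its underside as it stood at first.
- bead_4: Metal bead in the bath's well (silver), a small barrel 16 mm across and 15 mm high, 14 g, standing on the well's floor. Origin: centre of its underside as it stood at first.
- bead_5: Metal bead in the bath's well (copper), a small barrel 16 mm across and 15 mm high, 14 g, standing on the well's floor. Origin: centre of its underside as it stood at first.
- petri_red: Round dish with red pieces, 55 mm wide, 15 mm high, loose, on the left beside the microscope: leave alone. Origin: its underside.
- dropper_bottle: Dropper bottle with a black top, 33 mm wide, 95 mm high, loose, right of the microscope towards the back: leave alone. Origin: its underside.
- petri_brown: Round dish with brown pieces, 55 mm wide, 17 mm high, loose, left of the microscope towards the back: leave alone. Origin: its underside.

How it is judged:
On the way, in this order (a step that is already met when the one before it is completed fails the run):
1. the held rod's tip is down among the beads at the left end of the well (z of rod_tip in the frame of bath below 0.03 m and contact force between the fingers and rod above 1 N and x of rod_tip in the frame of bath between -0.04 and 0.04 m and y of rod_tip in the frame of bath between 0.022 and 0.06 m), for 0.05 s.
2. then at the right end (z of rod_tip in the frame of bath below 0.03 m and contact force between the fingers and rod above 1 N and x of rod_tip in the frame of bath between -0.04 and 0.04 m and y of rod_tip in the frame of bath between -0.06 and -0.022 m), for 0.05 s.
3. then at the left end again, and at least four beads lie more than 8 mm from where they were (all of step 1 and (distance of each of bead_0, bead_1, bead_2, bead_3 from where it was at the start of the episode above 0.008 m or distance of each of bead_0, bead_1, bead_2, bead_4 from where it was at the start of the episode above 0.008 m or distance of each of bead_0, bead_1, bead_2, bead_5 from where it was at the start of the episode above 0.008 m or distance of each of bead_0, bead_1, bead_3, bead_4 from where it was at the start of the episode above 0.008 m or distance of each of bead_0, bead_1, bead_3, bead_5 from where it was at the start of the episode above 0.008 m or distance of each of bead_0, bead_1, bead_4, bead_5 from where it was at the start of the episode above 0.008 m or distance of each of bead_0, bead_2, bead_3, bead_4 from where it was at the start of the episode above 0.008 m or distance of each of bead_0, bead_2, bead_3, bead_5 from where it was at the start of the episode above 0.008 m or distance of each of bead_0, bead_2, bead_4, bead_5 from where it was at the start of the episode above 0.008 m or distance of each of bead_0, bead_3, bead_4, bead_5 from where it was at the start of the episode above 0.008 m or distance of each of bead_1, bead_2, bead_3, bead_4 from where it was at the start of the episode above 0.008 m or distance of each of bead_1, bead_2, bead_3, bead_5 from where it was at the start of the episode above 0.008 m or distance of each of bead_1, bead_2, bead_4, bead_5 from where it was at the start of the episode above 0.008 m or distance of each of bead_1, bead_3, bead_4, bead_5 from where it was at the start of the episode above 0.008 m or distance of each of bead_2, bead_3, bead_4, bead_5 from where it was at the start of the episode above 0.008 m)), for 0.05 s.
4. the rod stands fully down in its stand and is let go (horizontal distance between rod_tip and stand below 0.01 m and z of rod_tip in the frame of stand below 0.02 m and angle between rod's own z axis and vertical below 0.2 rad and contact force between the fingers and rod below 0.05 N), for 0.2 s.
At the end, for the whole second after the job is handed in: Lid at rest within 0.08 rad of upright (1.571), gripped by the fingers with over 2 N; rod in its stand (lower end within 10 mm of the axis, under 20 mm up), let go; all beads in the well, four or more over 8 mm from where they began (all of step 4 and value of joint lid between 1.491 and 1.651 rad and velocity of joint lid between -0.05 and 0.05 rad/s and contact force between the fingers and lid above 2 N and contact force between rod and lid below 0.05 N and (distance of each of bead_0, bead_1, bead_2, bead_3 from where it was at the start of the episode above 0.008 m or distance of each of bead_0, bead_1, bead_2, bead_4 from where it was at the start of the episode above 0.008 m or distance of each of bead_0, bead_1, bead_2, bead_5 from where it was at the start of the episode above 0.008 m or distance of each of bead_0, bead_1, bead_3, bead_4 from where it was at the start of the episode above 0.008 m or distance of each of bead_0, bead_1, bead_3, bead_5 from where it was at the start of the episode above 0.008 m or distance of each of bead_0, bead_1, bead_4, bead_5 from where it was at the start of the episode above 0.008 m or distance of each of bead_0, bead_2, bead_3, bead_4 from where it was at the start of the episode above 0.008 m or distance of each of bead_0, bead_2, bead_3, bead_5 from where it was at the start of the episode above 0.008 m or distance of each of bead_0, bead_2, bead_4, bead_5 from where it was at the start of the episode above 0.008 m or distance of each of bead_0, bead_3, bead_4, bead_5 from where it was at the start of the episode above 0.008 m or distance of each of bead_1, bead_2, bead_3, bead_4 from where it was at the start of the episode above 0.008 m or distance of each of bead_1, bead_2, bead_3, bead_5 from where it was at the start of the episode above 0.008 m or distance of each of bead_1, bead_2, bead_4, bead_5 from where it was at the start of the episode above 0.008 m or distance of each of bead_1, bead_3, bead_4, bead_5 from where it was at the start of the episode above 0.008 m or distance of each of bead_2, bead_3, bead_4, bead_5 from where it was at the start of the episode above 0.008 m) and z of bead_0 in the frame of bath between 0.01 and 0.045 m and x of bead_0 in the frame of bath between -0.045 and 0.045 m and y of bead_0 in the frame of bath between -0.065 and 0.065 m and z of bead_1 in the frame of bath between 0.01 and 0.045 m and x of bead_1 in the frame of bath between -0.045 and 0.045 m and y of bead_1 in the frame of bath between -0.065 and 0.065 m and z of bead_2 in the frame of bath between 0.01 and 0.045 m and x of bead_2 in the frame of bath between -0.045 and 0.045 m and y of bead_2 in the frame of bath between -0.065 and 0.065 m and z of bead_3 in the frame of bath between 0.01 and 0.045 m and x of bead_3 in the frame of bath between -0.045 and 0.045 m and y of bead_3 in the frame of bath between -0.065 and 0.065 m and z of bead_4 in the frame of bath between 0.01 and 0.045 m and x of bead_4 in the frame of bath between -0.045 and 0.045 m and y of bead_4 in the frame of bath between -0.065 and 0.065 m and z of bead_5 in the frame of bath between 0.01 and 0.045 m and x of bead_5 in the frame of bath between -0.045 and 0.045 m and y of bead_5 in the frame of bath between -0.065 and 0.065 m); the arm keeps its last pose, push and grip.
It fails at once if a bead leaves the well (not (z of bead_0 in the frame of bath between 0.005 and 0.075 m and z of bead_1 in the frame of bath between 0.005 and 0.075 m and z of bead_2 in the frame of bath between 0.005 and 0.075 m and z of bead_3 in the frame of bath between 0.005 and 0.075 m and z of bead_4 in the frame of bath between 0.005 and 0.075 m and z of bead_5 in the frame of bath between 0.005 and 0.075 m)).
It fails at once if the lid drops shut (below 0.9 rad) (value of joint lid below 0.9 rad).
It fails at once if a petri dish or the dropper bottle is moved by more than 30 mm (distance of any of petri_red, dropper_bottle, petri_brown from where it was at the start of the episode above 0.03 m).
It also fails if it takes over 72 s, if anything falls off the work surface, if the arm or the gripper's body presses on something with over 40 N, if the wrist force passes 120 N, or if a joint passes its speed limit or range.

### The arm

A 6-joint arm with a two-finger parallel gripper is mounted at the origin on a cart in front of the work surface, level with it; the furniture and walls round the work are solid. World frame = base frame: x ahead of the robot, y to its left, z up, the work surface at z = 0. Lengths are in m, angles in rad, forces in N, time in s.
With the tool pointing down it reaches from about 0.375 to 0.9 m from the base axis. Payload 3.1 kg.
Tool frame: the origin (TCP) lies at the very end of the fingers, on their centre line; the grasp point (between the pads) lies 19 mm behind it; x points along the fingers, z is the direction in which the jaws open and shut, and the axes are right-handed (so a half turn about x gives the same grasp; the last joint's range is limited). The gripper opens to 87 mm and grips with 3 to 60 N. Pads are 19 mm wide; open, the fingers measure 117 mm over their backs; the gripper's body (75 mm by 190 mm) begins 51 mm behind the grasp point.
Start: joints at [1.101, 0.527, 1.433, -0, 1.181, -0.178], TCP at [0.179, 0.599, 0.223] pointing down, gripper open.
Joint ranges: [-3.08, 3.08], [-0.75, 2.2], [0.22, 2.44], [-1.43, 4.57], [0, 2.65], [-2.85, 2.85]. Speed limits (rad/s): [2.79, 2.79, 3.14, 3.14, 3.14, 3.14].

### API

Orientations are given as [roll, pitch, yaw] about the fixed x, y, z axes, in that order (R = Rz(yaw) Ry(pitch) Rx(roll)).
In Python, from rig import robot, get_image, camera_model, job gives the robot as it stands.
- The arm moves only by the tool arm_command, never from a script. Its argument "commands" is a list of rows, each a list of 6 numbers: the shift along the tool's x, y, z each as a share of 20 mm, from -1 to 1, then the turn, a rotation vector about the tool's x, y, z each as a share of 6 degrees, from -1 to 1. A call has exactly 8 rows; each row shifts and turns the pose as measured when the row begins, along the tool's axes as they then stand; what a row does not reach is not made up. A row lasts 1/12 s, in which the tool goes at most 41.7 mm and 7.16 degrees, less where a joint would pass 70% of its speed; a pose out of reach is approached as far as the arm can. A call with a number of a shift or a turn outside -1 to 1 is refused whole. A call with a gripper value outside its range is refused whole. "grip" is the gripper's target within -1 to 1 (shut at 1, half-way at 0, fully open at -1), set as the call begins (left out, the last holds). The fingers move at their own pace and stop on an object; the grip force is fixed at half the most. Time passes only in rows, so rows that do not move let the fingers close, or fill a call up. It gives the time, the measured TCP pose, the force and the opening at its end, in the units of the state.
- robot.sense(): the state, without advancing time (a new reading comes with each control period).
- get_image(name): name is "scene" or "side" or "wrist"; returns the picture (384x512x3 uint8, red, green, blue); there is no depth.
- camera_model(name): a dict with "intrinsics" (3x3 intrinsics, pixels), "extrinsics" (4x4, takes a point from world to camera coordinates). Camera axes: x right, y down, z forward; pixel columns grow to the right and rows downward; lengths in m; the calibration is good to about 2 mm. A picture is of the moment at which its call begins: read the wrist's pose just before it. camera_model takes no time and is no camera call; for the wrist camera it gives the pose at the moment of the call.
- job.close_job(): hands the job in, once; it reports no verdict.
The state is a dict: "t": time; "qpos": joint angles; "qd": joint speeds; "joint_torque": joint torques, N m; "position": TCP position; "orientation": TCP orientation; "ft_force": force on the tool from outside, world axes, zero at the start; "moment": the same for the moment, N m; "opening": finger opening in m.
Only numpy, scipy, OpenCV 4.12 (cv2) and the standard library are available. Lean on these libraries where they do the work, as an engineer would, in place of code of your own. Each camera call takes 0.05 s, during which the arm holds its last target. There are 200 camera calls.

## Working session

There is one attempt and no reset: what is moved stays moved. The work goes in short steps, Python scripts to look and compute and a tool call to move; the robot and the scene stay as the last step left them, time stands still between calls to the robot, and variables do not carry over. Pictures are saved under pics/ and viewed, about 8 in all and at most 12, crops included, and the job is handed in when it is done.

Besides the shell and the picture viewer there is one more tool, called as name([rows], argument=value, ...), one row to a line, values as JSON. arm_command: Moves the arm, as the interface text tells. Its arguments: {"type":"object","properties":{"commands":{"type":"array","items":{"type":"array","items":{"type":"number","minimum":-1,"maximum":1}}},"grip":{"type":"number"}},"required":["commands"]}

```bash
mkdir -p pics; ls; python3 - <<'E'
from rig import robot,get_image,camera_model
import cv2,numpy as np
s=robot.sense();print(s)
for n in("scene","side"):
    im=get_image(n);cv2.imwrite(f"pics/{n}0.png",im[:,:,::-1]);
    m=camera_model(n);print(n,np.round(m["intrinsics"],1).tolist(),np.round(m["extrinsics"],3).tolist())
a=[cv2.imread(f"pics/{n}0.png") for n in("scene","side")]
cv2.imwrite("pics/a.png",np.hstack(a)[:, :]) 
E
```

```text
pics
{'t': 0.0, 'qpos': array([ 1.10148760e+00,  5.28478413e-01,  1.43389534e+00, -1.80006398e-05,
        1.18139287e+00, -1.78533394e-01]), 'qd': array([-1.73292285e-05, -7.92800542e-04,  2.07900907e-04,  1.27784621e-03,
        1.18605428e-03,  1.00784541e-03]), 'joint_torque': array([-1.12103808e-03, -4.40051258e+01, -1.76586288e+01,  6.31954707e-02,
        5.82730584e-02, -1.60186328e-04]), 'position': array([0.17884544, 0.59810262, 0.22156633]), 'orientation': array([ 2.97071245,  1.56862229, -2.03244501]), 'ft_force': array([-0.33225697, -0.71056003, -0.56811815]), 'moment': array([-0.00281327,  0.04268053,  0.00098618]), 'opening': 0.08738178103647529}
scene [[450.9, 0.0, 259.8], [0.0, 450.9, 193.6], [0.0, 0.0, 1.0]] [[0.62, -0.785, -0.017, -0.366], [-0.488, -0.368, -0.791, 0.35], [0.615, 0.498, -0.611, 0.98], [0.0, 0.0, 0.0, 1.0]]
side [[389.1, 0.0, 256.0], [0.0, 389.1, 192.1], [0.0, 0.0, 1.0]] [[0.987, -0.16, -0.0, -0.559], [-0.059, -0.358, -0.932, 0.143], [0.149, 0.92, -0.362, 1.059], [0.0, 0.0, 0.0, 1.0]]
```

View pics/scene0.png

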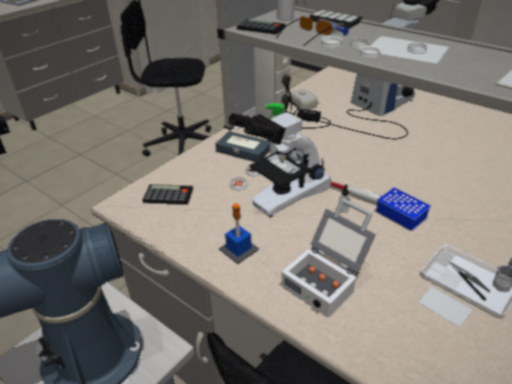

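View pics/side0.png

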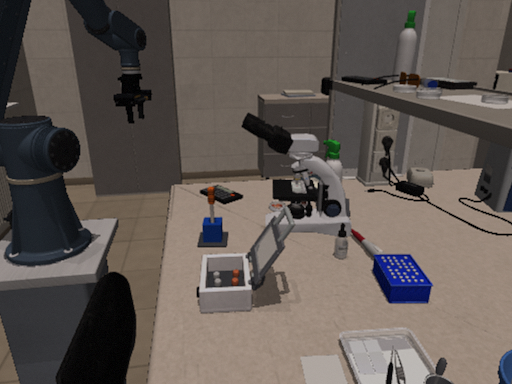

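Scene view: the blue stand is at about (238,243) with the orange grip at (237,212). The bath is on the right at about (320,275), its lid leaning back with the bar at about (352,207). In the side view the stand is at (213,232) and the bath at (227,280).

```bash
cat > h.py <<'E'
from rig import robot,get_image,camera_model
import cv2,numpy as np
from scipy.spatial.transform import Rotation as Ro
np.set_printoptions(precision=4,suppress=True)
def cast(m,px,z):
    K=m["intrinsics"];E=np.array(m["extrinsics"]);R=E[:3,:3];c=-R.T@E[:3,3]
    d=R.T@np.linalg.solve(K,np.array([px[0],px[1],1.]));return c+d*(z-c[2])/d[2]
def proj(m,p):
    E=np.array(m["extrinsics"]);q=np.array(m["intrinsics"])@(E[:3,:3]@np.array(p)+E[:3,3]);return q[:2]/q[2]
def tri(m1,p1,m2,p2):
    P=[np.array(m["intrinsics"])@np.array(m["extrinsics"])[:3] for m in(m1,m2)]
    X=cv2.triangulatePoints(P[0],P[1],np.array(p1,float),np.array(p2,float))[:,0];return X[:3]/X[3]
def blobs(bgr,lo,hi,mn=8):
    h=cv2.inRange(cv2.cvtColor(bgr,cv2.COLOR_BGR2HSV),lo,hi)
    n,_,st,ce=cv2.connectedComponentsWithStats(h)
    return [(ce[i].round(1).tolist(),int(st[i,4])) for i in range(1,n) if st[i,4]>=mn]
def tool():
    s=robot.sense();R=Ro.from_euler('xyz',s["orientation"]).as_matrix();return s,R
def go(p,zdir=None):
    "tool-frame shift (mm) and turn (deg) to reach TCP p, pointing down, jaw axis zdir"
    s,R=tool();print("shift mm",R.T@(np.array(p)-s["position"])*1e3)
    if zdir is not None:
        z=np.array([*zdir,0])/np.hypot(*zdir)
        if z@R[:,2]<0:z=-z
        x=np.array([0,0,-1.]);T=np.c_[x,np.cross(z,x),z]
        print("turn deg",np.degrees(Ro.from_matrix(R.T@T).as_rotvec()))
E
python3 - <<'E'
from h import *
a,b=[cv2.imread(f"pics/{n}0.png") for n in("scene","side")]
ms,md=camera_model("scene"),camera_model("side")
for n,i in(("scene",a),("side",b)):
    print(n,"orange",blobs(i,(3,150,90),(14,255,255)),"blue",blobs(i,(105,150,60),(125,255,255),60))
print("grip",tri(ms,(237,212),md,(211.5,196)))
print("bath base",[cast(ms,p,.055) for p in[(283,270),(327,291),(358,271),(318,248)]])
print("side bath rim",[cast(md,p,.055) for p in[(203,258),(249,257),(250,287),(200,288)]])
print("bar",tri(ms,(353,207),md,(288,222)))
print(tool()[1])
E
```

```text
scene orange [([184.5, 190.0], 18), ([236.1, 210.4], 66), ([311.6, 269.4], 15), ([321.5, 277.0], 16), ([334.9, 284.2], 21)] blue [([401.8, 210.3], 949), ([238.1, 241.7], 465)]
side orange [([210.2, 188.5], 22), ([210.3, 196.1], 13), ([210.5, 202.5], 8), ([235.6, 272.1], 26), ([234.6, 280.1], 34)] blue [([211.8, 230.1], 412), ([404.7, 280.6], 1598), ([506.3, 365.3], 216)]
grip [ 0.4396 -0.0479  0.1338]
bath base [array([ 0.4106, -0.2146,  0.055 ]), array([ 0.4195, -0.3332,  0.055 ]), array([ 0.5175, -0.3598,  0.055 ]), array([ 0.5257, -0.2412,  0.055 ])]
side bath rim [array([ 0.4066, -0.2301,  0.055 ]), array([ 0.5109, -0.2426,  0.055 ]), array([ 0.4961, -0.3584,  0.055 ]), array([ 0.3966, -0.3456,  0.055 ])]
bar [ 0.5909 -0.291   0.1663]
[[-0.0009 -0.958   0.2867]
 [-0.0018  0.2867  0.958 ]
 [-1.      0.0004 -0.002 ]]
```

arm_command([
  [-0.2, -0.65, -1, 0, 0, 0],
  [-0.2, -0.65, -1, 0, 0, 0],
  [-0.2, -0.65, -1, 0, 0, 0],
  [-0.2, -0.65, -1, 0, 0, 0],
  [-0.2, -0.65, -1, 0, 0, 0],
  [-0.2, -0.65, -1, 0, 0, 0],
  [-0.2, -0.65, -1, 0, 0, 0],
  [-0.2, -0.65, -1, 0, 0, 0],
], grip=-1)

```text
t: 0.77
position: [0.2315, 0.4098, 0.2497]
orientation: [2.708, 1.562, -2.288]
ft_force: [0.7, -0.4, 0.1]
opening: 0.0873
```

arm_command([
  [-0.2, -0.65, -1, 0, 0, 0],
  [-0.2, -0.65, -1, 0, 0, 0],
  [-0.2, -0.65, -1, 0, 0, 0],
  [-0.2, -0.65, -1, 0, 0, 0],
  [-0.2, -0.65, -1, 0, 0, 0],
  [-0.2, -0.65, -1, 0, 0, 0],
  [-0.2, -0.65, -1, 0, 0, 0],
  [-0.2, -0.65, -1, 0, 0, 0],
])

```text
t: 1.43
position: [0.2854, 0.2168, 0.2823]
orientation: [2.644, 1.556, -2.35]
ft_force: [0.8, -0.6, -0.1]
opening: 0.0868
```

arm_command([
  [-0.2, -0.65, -1, 0, 0, 0],
  [-0.2, -0.65, -1, 0, 0, 0],
  [-0.2, -0.65, -1, 0, 0, 0],
  [-0.2, -0.65, -1, 0, 0, 0],
  [-0.2, -0.65, -1, 0, 0, 0],
  [-0.2, -0.65, -1, 0, 0, 0],
  [-0.2, -0.65, -1, 0, 0, 0],
  [0, 0, 0, 0, 0, 0],
])

```text
t: 2.1
position: [0.3347, 0.0461, 0.3127]
orientation: [2.771, 1.555, -2.226]
ft_force: [0.5, 1.0, 0.1]
opening: 0.0873
```

```bash
python3 - <<'E'
from h import *
m=camera_model("wrist");E=np.array(m["extrinsics"]);s,R=tool()
print(m["intrinsics"],-E[:3,:3].T@E[:3,3],E[2,:3],s["position"],s["qpos"]);print(R)
cv2.imwrite("pics/w1.png",get_image("wrist")[:,:,::-1])
print([proj(m,p) for p in[(.44,-.048,.158),(.46,-.28,.055)]])
go((.42,-.17,.30),(0.17,1))
E
```

```text
[[309.4119   0.     252.2525]
 [  0.     309.4119 195.0287]
 [  0.       0.       1.    ]] [0.2565 0.0713 0.4768] [ 0.2865 -0.0987 -0.953 ] [0.3347 0.0461 0.3127] [-0.1845 -0.007   1.9357 -0.0151  1.2201 -1.4659]
[[-0.0097 -0.9599  0.2803]
 [-0.0126  0.2804  0.9598]
 [-0.9999  0.0058 -0.0148]]
[array([203.3133, 281.641 ]), array([ 81.1386, 289.5885])]
shift mm [  13.416  -144.2496 -184.4229]
turn deg [-6.6432 -0.7479 -0.5236]
```

arm_command([
  [0.1, -0.78, -1, -0.15, 0, 0],
  [0.1, -0.78, -1, -0.15, 0, 0],
  [0.1, -0.78, -1, -0.15, 0, 0],
  [0.1, -0.78, -1, -0.15, 0, 0],
  [0.1, -0.78, -1, -0.15, 0, 0],
  [0.1, -0.78, -1, -0.15, 0, 0],
  [0, 0, 0, 0, 0, 0],
  [0, 0, 0, 0, 0, 0],
])

```text
t: 2.82
position: [0.3927, -0.0875, 0.296]
orientation: [1.772, 1.551, -3.119]
ft_force: [-0.7, 0.5, -0.9]
opening: 0.0868
```

```bash
python3 - <<'E'
from h import *
m=camera_model("wrist");s,R=tool()
im=get_image("wrist")[:,:,::-1];cv2.imwrite("pics/w2.png",im)
print(s["position"],s["qpos"],[proj(m,p) for p in[(.44,-.048,.158),(.46,-.28,.055)]])
print(blobs(im,(3,150,90),(14,255,255),40),blobs(im,(105,150,60),(125,255,255),60))
np.savez("w2.npz",K=m["intrinsics"],E=m["extrinsics"])
E
```

```text
[ 0.3927 -0.0875  0.296 ] [-0.491   0.1281  1.8373 -0.0105  1.1934 -1.8793] [array([298.185 , 220.4254]), array([128.9595, 233.4594])]
[([490.1, 205.6], 82), ([301.1, 219.5], 192), ([134.3, 235.6], 58), ([110.4, 239.7], 57)] [([288.9, 187.5], 1310)]
```

View pics/w2.png

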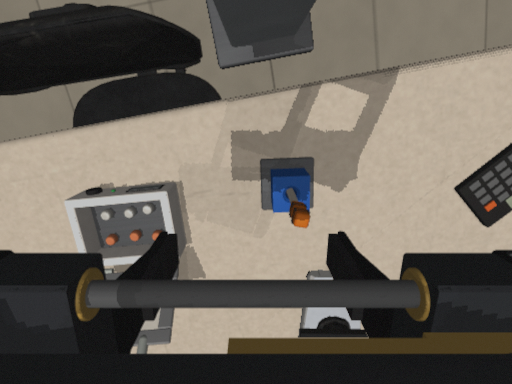

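```bash
python3 - <<'E'
import cv2,numpy as np
i=cv2.imread("pics/w2.png")
a=cv2.resize(i[160:270,55:195],None,fx=4,fy=4,interpolation=cv2.INTER_CUBIC)
b=cv2.resize(i[150:240,255:320],None,fx=4,fy=4,interpolation=cv2.INTER_CUBIC)
b=cv2.copyMakeBorder(b,0,440-360,0,0,cv2.BORDER_CONSTANT)
o=np.hstack([a,b])[:,:800];cv2.imwrite("pics/c2.png",o);print(o.shape)
E
```

```text
(440, 800, 3)
```

View pics/c2.png

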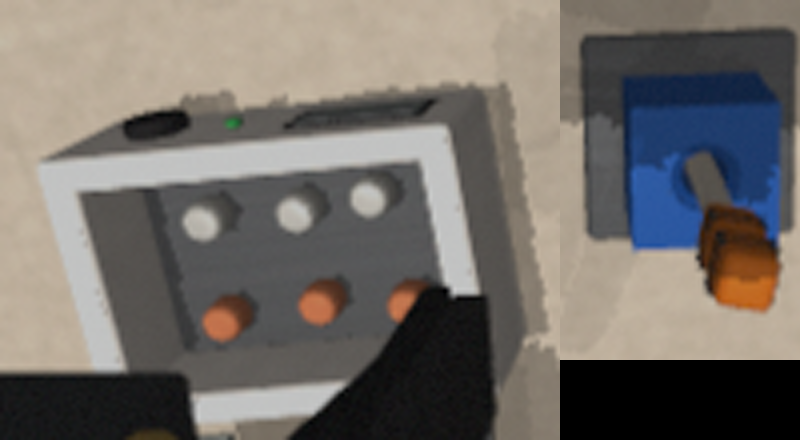

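```bash
python3 - <<'E'
from h import *
d=np.load("w2.npz");m=dict(intrinsics=d["K"],extrinsics=d["E"])
A=lambda x,y,z:cast(m,(55+x/4,160+y/4),z)
B=lambda x,y,z:cast(m,(255+(x-560)/4,150+y/4),z)
fr,fl=A(40,162,.055),A(448,125,.055);v=fl-fr;print("outer front",fr,fl,np.linalg.norm(v),"yaw",np.arctan2(-v[0],v[1]))
i1,i2=A(80,193,.055),A(418,162,.055);w=i2-i1;print("inner front",i1,i2,np.linalg.norm(w),np.arctan2(-w[0],w[1]))
u=A(482,295,.055)-fl;print("left edge yaw",np.arctan2(u[1],u[0]));u=A(95,375,.055)-fr;print("right edge",np.arctan2(u[1],u[0]))
yaw=np.arctan2(-(v+w)[0],(v+w)[1]);x=np.array([np.cos(yaw),np.sin(yaw),0])
print("yaw",yaw,"centre",(fr+fl)/2+.053*x,(i1+i2)/2+.04*x)
y=np.array([-x[1],x[0],0]);c=((fr+fl)/2+.053*x+(i1+i2)/2+.04*x)/2
for p in[(205,220),(296,212),(370,198),(226,322),(319,302),(408,300)]:
    q=A(*p,.03);print("bead",q,x@(q-c),y@(q-c))
print("hole",B(708,175,.06),"block mean",np.mean([B(*p,.06) for p in[(625,105),(778,103),(780,250),(633,250)]],0))
print("block edge",B(778,103,.06)-B(625,105,.06),B(780,250,.06)-B(778,103,.06))
g=B(745,285,.158);print("grip top",g)
print("gripedge",B(768,308,.158)-B(713,300,.158))
print(tool()[1]); 
E
```

```text
outer front [ 0.3967 -0.3528  0.055 ] [ 0.4087 -0.2104  0.055 ] 0.1429616830323305 yaw -0.08425471224629713
inner front [ 0.41  -0.343  0.055] [ 0.4198 -0.224   0.055 ] 0.11946300964408052 -0.08229883693562941
left edge yaw -0.06673260876999902
right edge -0.10807445222321323
yaw -0.08336434350297937 centre [ 0.4555 -0.286   0.055 ] [ 0.4548 -0.2868  0.055 ]
bead [ 0.4343 -0.3174  0.03  ] -0.018228758188444574 -0.03259137902834582
bead [ 0.4372 -0.2831  0.03  ] -0.01816682308904405 0.001854205961630503
bead [ 0.4367 -0.2545  0.03  ] -0.021019452337233065 0.030314767424286668
bead [ 0.4755 -0.3224  0.03  ] 0.023305221502944368 -0.0342015748054263
bead [ 0.4738 -0.285   0.03  ] 0.0184418072809039 0.0029224365388197315
bead [ 0.4789 -0.2515  0.03  ] 0.020786552221324903 0.03677616914120583
hole [ 0.4409 -0.0429  0.06  ] block mean [ 0.4418 -0.0444  0.06  ]
block edge [0.0083 0.0501 0.    ] [ 0.0517 -0.0058  0.    ]
grip top [ 0.4415 -0.045   0.158 ]
gripedge [0.0048 0.014  0.    ]
[[-0.0192 -0.9841  0.1768]
 [-0.0012  0.1768  0.9842]
 [-0.9998  0.0186 -0.0046]]
```

```bash
python3 -c "
from h import *
go((.4415,-.0445,.2),(.178,1))"
```

```text
shift mm [ 95.1255 -42.0038  51.3546]
turn deg [-0.0914 -0.2633 -1.0678]
```

arm_command([
  [0.2, -0.42, 0.52, 0, -0.05, -0.18],
  [0.7, -0.42, 0.52, 0, 0, 0],
  [0.8, -0.42, 0.52, 0, 0, 0],
  [0.8, -0.42, 0.52, 0, 0, 0],
  [0.8, -0.42, 0.52, 0, 0, 0],
  [0.8, 0, 0, 0, 0, 0],
  [0.6, 0, 0, 0, 0, 0],
  [0, 0, 0, 0, 0, 0],
])

```text
t: 3.53
position: [0.4398, -0.0282, 0.1996]
orientation: [0.185, 1.566, 1.588]
ft_force: [-1.6, -0.1, 0.5]
opening: 0.087
```

```bash
python3 -c "
from h import *
go((.4415,-.0445,.118),(.178,1))
print(tool()[1][:,0])
m=camera_model('wrist');im=get_image('wrist')[:,:,::-1];cv2.imwrite('pics/w3.png',im);print(proj(m,(.4415,-.0445,.158)),blobs(im,(3,150,60),(14,255,255),40))
"
```

```text
shift mm [ 81.4993  -4.4224 -16.1278]
turn deg [ 0.488   0.2444 -0.0467]
[-0.0001  0.0043 -1.    ]
[230.555  222.9873] [([496.5, 201.7], 135), ([233.2, 201.4], 80), ([230.5, 218.9], 471), ([42.4, 236.9], 115), ([70.2, 237.3], 96), ([11.6, 241.6], 114)]
```

View pics/w3.png

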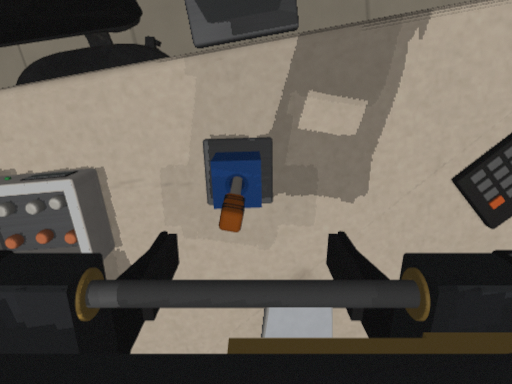

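The rod grip's top is at (231,221), where its measured position projects. The rod is close to upright, so I'm descending to grasp it.

arm_command([
  [0, -0.11, -0.4, 0, 0, 0],
  [0, -0.11, -0.4, 0, 0, 0],
  [0.7, 0, 0, 0, 0, 0],
  [0.7, 0, 0, 0, 0, 0],
  [0.7, 0, 0, 0, 0, 0],
  [0.7, 0, 0, 0, 0, 0],
  [0.7, 0, 0, 0, 0, 0],
  [0.55, 0, 0, 0, 0, 0],
])

```text
t: 4.25
position: [0.4499, -0.0514, 0.1267]
orientation: [-1.636, 1.546, -0.232]
ft_force: [-0.3, -0.7, 0.7]
opening: 0.0867
```

arm_command([
  [0, 0, 0, 0, 0, 0],
  [0, 0, 0, 0, 0, 0],
  [0, 0, 0, 0, 0, 0],
  [0, 0, 0, 0, 0, 0],
  [0, 0, 0, 0, 0, 0],
  [0, 0, 0, 0, 0, 0],
  [0, 0, 0, 0, 0, 0],
  [0, 0, 0, 0, 0, 0],
])

```text
t: 4.92
position: [0.453, -0.0552, 0.1308]
orientation: [-1.682, 1.537, -0.282]
ft_force: [-0.6, -0.5, 0.4]
opening: 0.0872
```

```bash
python3 -c "
from h import *
go((.4415,-.0445,.118),(.178,1))"
```

```text
shift mm [12.3565 13.5594  8.6808]
turn deg [ 0.332  -0.2085  1.9172]
```

arm_command([
  [0.1, 0.17, 0.11, 0, 0, 0.08],
  [0.1, 0.17, 0.11, 0, 0, 0.08],
  [0.15, 0.17, 0.11, 0, 0, 0.08],
  [0.15, 0.17, 0.11, 0, 0, 0.08],
  [0.15, 0.03, 0.03, 0, 0, 0.02],
  [0.05, 0.03, 0.02, 0, 0, 0.01],
  [0.03, 0.02, 0.02, 0, 0, 0.01],
  [0.03, 0.02, 0.02, 0, 0, 0.01],
])

```text
t: 5.58
position: [0.4375, -0.0401, 0.1135]
orientation: [1.883, 1.559, -2.998]
ft_force: [-0.5, -0.6, -0.0]
opening: 0.0867
```

```bash
python3 -c "
from h import *
go((.4415,-.0445,.118),(.178,1))"
```

```text
shift mm [-4.5778 -4.5984 -3.6932]
turn deg [ 0.3914 -0.2025 -0.6193]
```

arm_command([
  [-0.08, -0.1, -0.06, 0, 0, -0.04],
  [-0.08, -0.06, -0.05, 0, 0, -0.03],
  [0, 0, 0, 0, 0, 0],
  [0, 0, 0, 0, 0, 0],
  [0, 0, 0, 0, 0, 0],
  [0, 0, 0, 0, 0, 0],
  [0, 0, 0, 0, 0, 0],
  [0, 0, 0, 0, 0, 0],
], grip=1)

```text
t: 6.25
position: [0.4413, -0.0436, 0.1173]
orientation: [2.856, 1.567, -2.026]
ft_force: [0.4, -0.4, -0.4]
opening: 0.0419
```

```bash
python3 -c "
from h import *
go((.4415,-.0445,.118),(.178,1))"
```

```text
shift mm [-0.6812 -0.3023 -0.8296]
turn deg [ 0.3643 -0.2228 -0.0646]
```

Well positioned; I'll finish closing.

arm_command([
  [0, 0, 0, 0, 0, 0],
  [0, 0, 0, 0, 0, 0],
  [0, 0, 0, 0, 0, 0],
  [0, 0, 0, 0, 0, 0],
  [0, 0, 0, 0, 0, 0],
  [0, 0, 0, 0, 0, 0],
  [0, 0, 0, 0, 0, 0],
  [0, 0, 0, 0, 0, 0],
])

```text
t: 6.92
position: [0.4412, -0.0436, 0.1173]
orientation: [2.825, 1.567, -2.057]
ft_force: [-0.4, -0.3, 0.2]
opening: 0.0159
```

```bash
python3 -c "
from h import *
go((.4415,-.0445,.198),(.178,1));print(robot.sense()['position'])"
```

```text
shift mm [-80.6788  -0.2962  -1.1553]
turn deg [ 0.3746 -0.228  -0.0739]
[ 0.4412 -0.0436  0.1173]
```

arm_command([
  [-0.4, 0, 0, 0, 0, 0],
  [-0.6, 0, 0, 0, 0, 0],
  [-0.6, 0, 0, 0, 0, 0],
  [-0.6, 0, 0, 0, 0, 0],
  [-0.6, 0, 0, 0, 0, 0],
  [-0.6, 0, 0, 0, 0, 0],
  [-0.4, 0, 0, 0, 0, 0],
  [-0.1, 0, 0, 0, 0, 0],
])

```text
t: 7.58
position: [0.4397, -0.0425, 0.2007]
orientation: [2.07, 1.565, -2.812]
ft_force: [0.4, 0.6, -0.8]
opening: 0.0158
```

```bash
python3 -c "
from h import *
go((.4566,-.2695,.195),(.178,1));s,R=tool();print(s['position'],R[:,0],s['opening'])"
```

```text
shift mm [   6.076   -55.0081 -220.8441]
turn deg [ 0.3647 -0.1661 -0.3025]
[ 0.4397 -0.0425  0.2007] [-0.0057 -0.0019 -1.    ] 0.015817570073643622
```

arm_command([
  [0, -0.25, -1, 0, 0, 0],
  [0, -0.25, -1, 0, 0, 0],
  [0, -0.25, -1, 0, 0, 0],
  [0, -0.25, -1, 0, 0, 0],
  [0, -0.25, -1, 0, 0, 0],
  [0, -0.25, -1, 0, 0, 0],
  [0, -0.25, -1, 0, 0, 0],
  [0, -0.25, -1, 0, 0, 0],
])

```text
t: 8.25
position: [0.4501, -0.2079, 0.2023]
orientation: [1.532, 1.564, 2.941]
ft_force: [-0.3, 0.6, -0.3]
opening: 0.0158
```

arm_command([
  [0, -0.25, -1, 0, 0, 0],
  [0, -0.25, -0.8, 0, 0, 0],
  [0, -0.1, -0.4, 0, 0, 0],
  [0, 0, 0, 0, 0, 0],
  [0, 0, 0, 0, 0, 0],
  [0, 0, 0, 0, 0, 0],
  [0, 0, 0, 0, 0, 0],
  [0, 0, 0, 0, 0, 0],
])

```text
t: 8.92
position: [0.4537, -0.256, 0.2011]
orientation: [1.277, 1.56, 2.682]
ft_force: [-0.1, -0.0, -0.6]
opening: 0.0159
```

```bash
python3 -c "
from h import *
go((.4566,-.2695,.195),(.178,1));s,R=tool();print(s['position'],R[:,0],s['qpos'])"
```

```text
shift mm [  6.0315  -5.154  -12.892 ]
turn deg [ 0.6064  0.1741 -0.586 ]
[ 0.4537 -0.256   0.2011] [-0.0096  0.0047 -0.9999] [-0.7267  0.4213  1.7076 -0.0033  1.023  -2.1302]
```

arm_command([
  [0, -0.1, -0.22, 0, 0, -0.05],
  [0, -0.1, -0.22, 0, 0, -0.05],
  [0, -0.03, -0.1, 0, 0, 0],
  [0, 0, 0, 0, 0, 0],
  [0, 0, 0, 0, 0, 0],
  [0, 0, 0, 0, 0, 0],
  [0, 0, 0, 0, 0, 0],
  [0, 0, 0, 0, 0, 0],
])

```text
t: 9.58
position: [0.4567, -0.2662, 0.2013]
orientation: [-0.247, 1.567, 1.161]
ft_force: [0.2, 0.8, -0.3]
opening: 0.0155
```

```bash
python3 -c "
from h import *
go((.4566,-.2695,.127),(.178,1));s,R=tool();print(s['position'],R[:,0])
m=camera_model('wrist');im=get_image('wrist')[:,:,::-1];print(proj(m,(.4566,-.2695,.095)))
cv2.imwrite('pics/w4.png',cv2.resize(im[60:320,90:420],None,fx=2,fy=2,interpolation=cv2.INTER_CUBIC))
"
```

```text
shift mm [74.334  -0.3386 -3.5606]
turn deg [0.7712 0.2124 0.052 ]
[ 0.4567 -0.2662  0.2013] [ 0.0015  0.0035 -1.    ]
[248.6692 190.8976]
```

View pics/w4.png

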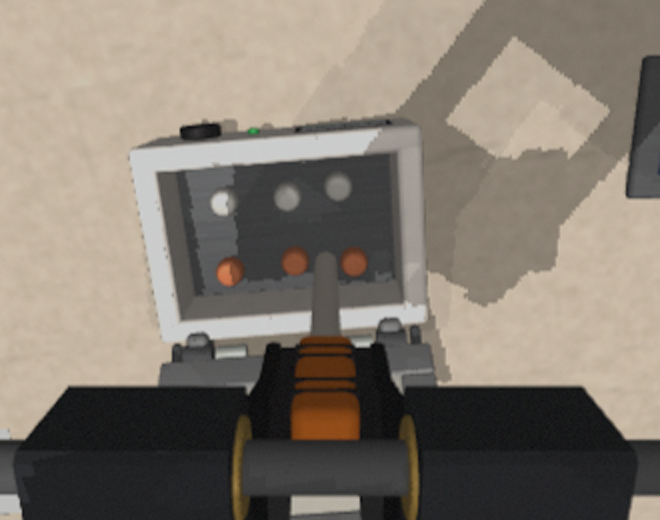

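The tip shows at (326,252) in the crop, between the bead rows in y, about where predicted. One re-measurement gives the bath, the beads and the tip in the same frame.

```bash
python3 - <<'E'
from h import *
m=camera_model("wrist");P=lambda x,y,z:cast(m,(90+x/2,60+y/2),z)
O=[P(*p,.055) for p in[(130,152),(421,126),(428,322),(163,341)]]
I=[P(*p,.055) for p in[(156,173),(397,152),(404,309),(183,325)]]
print("outer c",np.mean(O,0),"inner c",np.mean(I,0),"tip",P(326,252,.094))
for C in(O,I):
    v=C[1]-C[0]+C[2]-C[3];print("yaw",np.arctan2(-v[0],v[1]),[np.linalg.norm(C[i]-C[(i+1)%4]) for i in range(4)])
c=(np.mean(O,0)+np.mean(I,0))/2;yw=-.083
x=np.array([np.cos(yw),np.sin(yw),0]);y=np.array([-x[1],x[0],0])
for p in[(222,203),(287,197),(338,186),(230,271),(295,261),(355,262)]:
    q=P(*p,.03)-c;print("bead",x@q,y@q)
q=P(326,252,.094)-c;print("tip in bath",x@q,y@q)
E
```

```text
outer c [ 0.4544 -0.2863  0.055 ] inner c [ 0.4559 -0.2868  0.055 ] tip [ 0.4529 -0.2649  0.094 ]
yaw -0.08133194638134977 [np.float64(0.14416145322099905), np.float64(0.10415895208696), np.float64(0.1447374189151069), np.float64(0.10257824223107447)]
yaw -0.08182565806600786 [np.float64(0.12076289379975498), np.float64(0.08388166431371523), np.float64(0.11977200698054626), np.float64(0.0827532043150873)]
bead -0.0178817891439834 -0.03446814521743529
bead -0.018326938922059558 0.0014496691981144326
bead -0.02213006579949171 0.02975057823234661
bead 0.021500053857043535 -0.03507803738360702
bead 0.018564865280900338 0.0023464542714586273
bead 0.0219077002119105 0.036179944170992226
tip in bath -0.004024141161336624 0.021389041398434217
```

arm_command([
  [0.4, 0, 0, 0, 0, 0],
  [0.6, 0, 0, 0, 0, 0],
  [0.6, 0, 0, 0, 0, 0],
  [0.6, 0, 0, 0, 0, 0],
  [0.6, 0, 0, 0, 0, 0],
  [0.4, 0, 0, 0, 0, 0],
  [0.2, 0, 0, 0, 0, 0],
  [0, 0, 0, 0, 0, 0],
])

```text
t: 10.3
position: [0.4571, -0.2659, 0.1283]
orientation: [-0.552, 1.567, 0.857]
ft_force: [-0.6, -0.3, -0.4]
opening: 0.0157
```

```bash
cat >> h.py <<'E'
C=np.array([.4552,-.2866]);X=np.array([np.cos(-.083),np.sin(-.083)]);Y=np.array([-X[1],X[0]]);OFF=np.array([-.002,.001])
def stir(*pts,z=.127):
    "tool shifts in mm for tip way points in bath mm"
    s,R=tool();p=s["position"];t=p[:2]+OFF-C
    print("tip bath mm",t@X*1e3,t@Y*1e3,"tip z",p[2]-.1073,"F",s["ft_force"],"open",s["opening"],"tilt",R[:,0],"t",s["t"])
    for a,b in pts:
        q=np.array([*(C-OFF+X*a/1e3+Y*b/1e3),z]);print((a,b),R.T@(q-p)*1e3);p=q
E
python3 -c "
from h import *
stir((-3,47),(-20,47),(-20,-5),(0,-5),(0,-48),(20,-48),(20,5),(0,5),(0,45))"
```

```text
tip bath mm -1.9121885381114188 21.623347795072977 tip z 0.02100095529170848 F [-0.5805 -0.3217 -0.3917] open 0.015719828069113498 tilt [ 0.0024  0.0028 -1.    ] t 10.3
(-3, 47) [ 1.3734  3.1006 25.2062]
(-20, 47) [-0.0366 16.9464 -1.3489]
(-20, -5) [ -0.1533  -4.1263 -51.8358]
(0, -5) [  0.0431 -19.9369   1.5869]
(0, -48) [ -0.1268  -3.4121 -42.8642]
(20, -48) [  0.0431 -19.9369   1.5869]
(20, 5) [ 0.1563  4.2057 52.8326]
(0, 5) [-0.0431 19.9369 -1.5869]
(0, 45) [ 0.118   3.1741 39.8737]
```

arm_command([
  [0.04, 0.05, 0.4, 0, 0, 0],
  [0, 0.05, 0.4, 0, 0, 0],
  [0, 0.03, 0.25, 0, 0, 0],
  [0, 0, 0, 0, 0, 0],
  [0, 0, 0, 0, 0, 0],
  [0, 0.35, 0, 0, 0, 0],
  [0, 0.3, -0.05, 0, 0, 0],
  [0, 0, 0, 0, 0, 0],
])

```text
t: 10.97
position: [0.4452, -0.2412, 0.1296]
orientation: [-1.432, 1.565, -0.022]
ft_force: [-0.2, -0.1, -0.3]
opening: 0.0159
```

```bash
python3 -c "
from h import *
stir((-20,45),(-20,-5),(0,-5),(0,-45))"
```

```text
tip bath mm -15.76714079679353 45.25645796429282 tip z 0.02234427601959832 F [-0.1922 -0.1141 -0.2523] open 0.015879887988869353 tilt [ 0.0057 -0.0001 -1.    ] t 10.9667
(-20, 45) [ 2.62    4.2153 -0.5849]
(-20, -5) [ -0.0175  -3.8647 -49.8504]
(0, -5) [  0.114  -19.9398   1.5458]
(0, -45) [ -0.014   -3.0917 -39.8803]
```

arm_command([
  [0.05, 0.1, -0.3, 0, 0, 0],
  [0.05, 0, -0.6, 0, 0, 0],
  [0, -0.05, -0.6, 0, 0, 0],
  [0, -0.05, -0.6, 0, 0, 0],
  [0, -0.05, -0.4, 0, 0, 0],
  [0, 0, 0, 0, 0, 0],
  [0, -0.5, 0.05, 0, 0, 0],
  [0, -0.5, 0.05, 0, 0, 0],
])

```text
t: 11.63
position: [0.4556, -0.3012, 0.1275]
orientation: [-1.569, 1.565, -0.165]
ft_force: [1.1, 1.0, 0.3]
opening: 0.0156
```

```bash
python3 -c "
from h import *
stir((0,-5),(0,-45),(20,-47))"
```

```text
tip bath mm -0.4588241601619946 -13.662734389552345 tip z 0.02021202436617825 F [1.052  1.0294 0.2949] open 0.015638423403389584 tilt [ 0.0054 -0.0009 -1.    ] t 11.6333
(0, -5) [0.5106 0.272  8.6707]
(0, -45) [  0.0178  -3.3541 -39.8591]
(20, -47) [  0.1095 -20.097   -0.3159]
```

arm_command([
  [0, 0, -0.4, 0, 0, 0],
  [0, -0.05, -0.5, 0, 0, 0],
  [0, -0.05, -0.5, 0, 0, 0],
  [0, 0, -0.15, 0, 0, 0],
  [0, 0, 0, 0, 0, 0],
  [0, 0, 0, 0, 0, 0],
  [0, -0.4, 0, 0, 0, 0],
  [0, -0.4, 0, 0, 0, 0],
])

```text
t: 12.3
position: [0.468, -0.3385, 0.127]
orientation: [-1.292, 1.567, 0.112]
ft_force: [0.4, 0.2, -0.4]
opening: 0.016
```

```bash
python3 -c "
from h import *
stir((20,-47),(20,5),(0,5),(0,45))"
```

```text
tip bath mm 14.989237345334026 -49.809882678798395 tip z 0.01974262942077379 F [ 0.3664  0.2438 -0.3706] open 0.015957762000993306 tilt [ 0.0038  0.0004 -1.    ] t 12.3
(20, -47) [ 0.0634 -4.7552  3.2232]
(20, 5) [ 0.0382  4.3937 51.814 ]
(0, 5) [-0.0746 19.9283 -1.6898]
(0, 45) [ 0.0294  3.3798 39.8569]
```

arm_command([
  [0, -0.1, 0.3, 0, 0, 0],
  [0, 0, 0.6, 0, 0, 0],
  [0, 0.05, 0.6, 0, 0, 0],
  [0, 0.05, 0.6, 0, 0, 0],
  [0, 0.05, 0.5, 0, 0, 0],
  [0, 0, 0, 0, 0, 0],
  [0, 0.5, 0, 0, 0, 0],
  [0, 0.5, -0.05, 0, 0, 0],
])

```text
t: 12.97
position: [0.4584, -0.2759, 0.1271]
orientation: [-1.598, 1.568, -0.186]
ft_force: [0.1, -0.3, -0.1]
opening: 0.0156
```

```bash
python3 -c "
from h import *
stir((0,5),(0,42))
m=camera_model('wrist');im=get_image('wrist')[:,:,::-1]
cv2.imwrite('pics/w5.png',cv2.resize(im[60:320,90:420],None,fx=2,fy=2,interpolation=cv2.INTER_CUBIC))"
```

```text
tip bath mm 0.18091807235937268 11.763113203104215 tip z 0.019815286817276484 F [ 0.0828 -0.3435 -0.0847] open 0.015598670087138368 tilt [ 0.0026 -0.0005 -1.    ] t 12.9667
(0, 5) [ 0.1167 -0.3324 -6.7573]
(0, 42) [-0.0102  2.8073 36.8933]
```

View pics/w5.png

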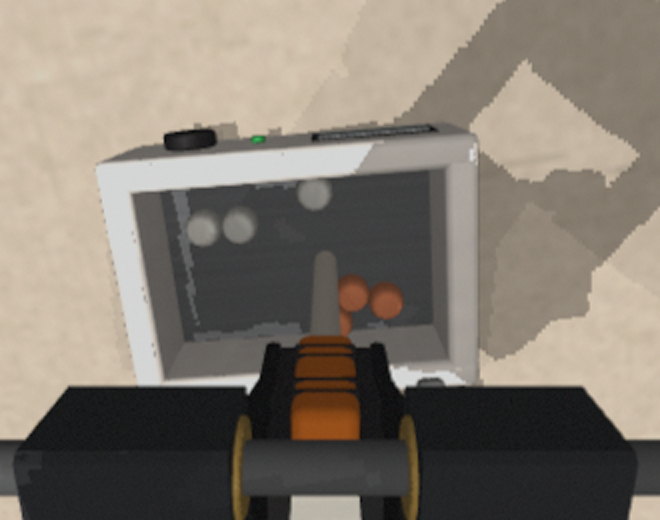

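All six beads are in the well and clearly rearranged. Now back to the left end.

arm_command([
  [0, 0.1, 0.3, 0, 0, 0],
  [0, 0, 0.5, 0, 0, 0],
  [0, 0, 0.4, 0, 0, 0],
  [0, 0, 0.25, 0, 0, 0],
  [0, 0, 0, 0, 0, 0],
  [0, 0, 0, 0, 0, 0],
  [0, 0, 0, 0, 0, 0],
  [0, 0, 0, 0, 0, 0],
])

```text
t: 13.68
position: [0.4604, -0.2437, 0.1275]
orientation: [-1.432, 1.567, -0.022]
ft_force: [0.1, 0.9, -0.5]
opening: 0.0155
```

```bash
python3 -c "
from h import *
stir((-3,28))
m=camera_model('wrist');im=get_image('wrist')[:,:,::-1];cv2.imwrite('pics/w6.png',cv2.resize(im[60:320,90:420],None,fx=2,fy=2))
np.savez('w6.npz',K=m['intrinsics'],E=m['extrinsics'])
g=lambda b:[(lambda q:(q@X*1e3,q@Y*1e3,n))(cast(m,p,.03)[:2]-C) for p,n in b if abs(cast(m,p,.03)[:2]-C).max()<.07]
print('copper',g(blobs(im,(2,110,50),(14,255,255),30)))
"
```

```text
tip bath mm -0.4358485417908652 44.04402958444905 tip z 0.020220102172850585 F [ 0.0625  0.8559 -0.5018] open 0.015524120771354252 tilt [ 0.0037 -0.0001 -1.    ] t 13.6833
(-3, 28) [  0.5071   1.3008 -16.1959]
copper [(np.float64(21.30064916785408), np.float64(20.219836831684187), 559), (np.float64(36.78801430973206), np.float64(40.10746730601126), 94), (np.float64(41.83104353721222), np.float64(39.709545253254724), 98), (np.float64(50.63679529149521), np.float64(39.014724212949204), 320), (np.float64(59.93705133527039), np.float64(38.37562132050917), 143)]
```

View pics/w6.png

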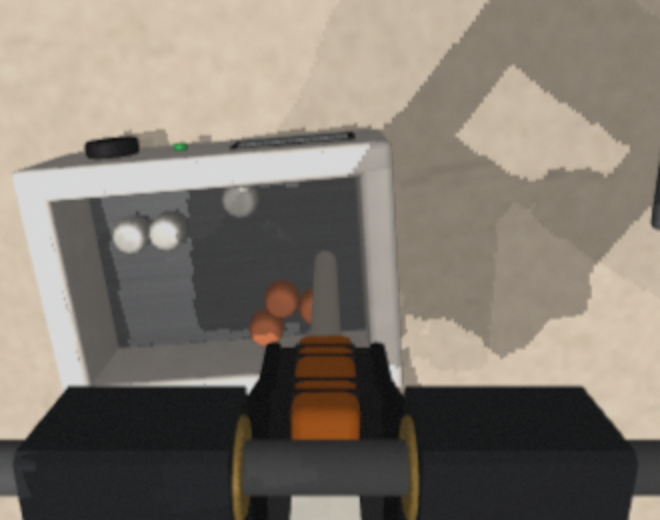

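```bash
python3 -c "
from h import *
d=np.load('w6.npz');m=dict(intrinsics=d['K'],extrinsics=d['E'])
for p in [(129,236),(165,233),(240,200),(282,298),(266,328),(310,305),(327,258)]:
    q=cast(m,(90+p[0]/2,60+p[1]/2),.03 if p[0]<320 else .02)[:2]-C;print(p,q@X*1e3,q@Y*1e3)
"
```

```text
(129, 236) -18.90173192477662 -41.000493511009886
(165, 233) -19.0030314466252 -25.147724662061815
(240, 200) -30.90925319507292 9.147375720432466
(282, 298) 15.071962557407822 22.577698272308304
(266, 328) 29.092582162949714 13.809863656857965
(310, 305) 19.43261289279565 34.856817819762185
(327, 258) 0.9467745399387374 44.04038376400313
```

Four beads have moved by 20 mm or more; the other two moved about 6 and 3 mm. The stirring is done. I'm lifting the rod out and taking it back to the stand.

arm_command([
  [-0.3, 0, -0.1, 0, 0, 0],
  [-0.6, 0, 0, 0, 0, 0],
  [-0.6, 0, 0, 0, 0, 0],
  [-0.6, 0, 0, 0, 0, 0],
  [-0.6, 0, 0, 0, 0, 0],
  [-0.6, 0, 0, 0, 0, 0],
  [-0.4, 0, 0, 0, 0, 0],
  [-0.1, 0, 0, 0, 0, 0],
])

```text
t: 14.4
position: [0.4593, -0.2488, 0.2082]
orientation: [-1.452, 1.568, -0.046]
ft_force: [-0.1, 0.2, 0.0]
opening: 0.0161
```

```bash
python3 -c "
from h import *
go((.4412,-.0436,.2),(.178,1));s,R=tool();print(s['position'],R[:,0])"
```

```text
shift mm [  8.1116  51.4897 199.4856]
turn deg [0.6526 0.0195 0.1565]
[ 0.4593 -0.2488  0.2082] [ 0.0028 -0.0001 -1.    ]
```

arm_command([
  [0, 0.25, 0.8, 0, 0, 0],
  [0, 0.25, 1, 0, 0, 0],
  [0, 0.25, 1, 0, 0, 0],
  [0, 0.25, 1, 0, 0, 0],
  [0, 0.25, 1, 0, 0, 0],
  [0, 0.25, 1, 0, 0, 0],
  [0, 0.25, 1, 0, 0, 0],
  [0, 0.25, 1, 0, 0, 0],
])

```text
t: 15.07
position: [0.4412, -0.0801, 0.2055]
orientation: [0.655, 1.568, 2.051]
ft_force: [0.0, 0.5, -0.7]
opening: 0.0158
```

arm_command([
  [0, 0.25, 0.9, 0, 0, 0],
  [0, 0.1, 0.4, 0, 0, 0],
  [0, 0, 0, 0, 0, 0],
  [0, 0, 0, 0, 0, 0],
  [0, 0, 0, 0, 0, 0],
  [0, 0, 0, 0, 0, 0],
  [0, 0, 0, 0, 0, 0],
  [0, 0, 0, 0, 0, 0],
])

```text
t: 15.73
position: [0.4338, -0.0473, 0.2033]
orientation: [1.162, 1.56, 2.562]
ft_force: [0.5, -0.2, -1.0]
opening: 0.0155
```

```bash
python3 -c "
from h import *
go((.4412,-.0436,.2),(.178,1));s,R=tool();print(s['position'],R[:,0],s['opening'])"
```

```text
shift mm [ 3.2959 -6.7151  4.9159]
turn deg [ 0.3315  0.242  -0.5629]
[ 0.4338 -0.0473  0.2033] [-0.0089  0.0059 -0.9999] 0.01548602753237948
```

arm_command([
  [0.05, -0.12, 0.1, 0, 0.02, -0.05],
  [0.05, -0.12, 0.1, 0, 0.02, -0.04],
  [0, -0.05, 0.02, 0, 0, 0],
  [0, 0, 0, 0, 0, 0],
  [0, 0, 0, 0, 0, 0],
  [0, 0, 0, 0, 0, 0],
  [0, 0, 0, 0, 0, 0],
  [0, 0, 0, 0, 0, 0],
])

```text
t: 16.4
position: [0.4418, -0.0455, 0.201]
orientation: [-2.048, 1.569, -0.651]
ft_force: [-0.4, -1.3, -0.6]
opening: 0.0151
```

```bash
python3 -c "
from h import *
go((.4412,-.0436,.118),(.178,1));s,R=tool();print(s['position'],R[:,0])
m=camera_model('wrist');im=get_image('wrist')[:,:,::-1]
np.savez('w7.npz',K=m['intrinsics'],E=m['extrinsics'])
cv2.imwrite('pics/w7.png',cv2.resize(im[120:270,180:330],None,fx=4,fy=4,interpolation=cv2.INTER_CUBIC))"
```

```text
shift mm [83.0128  1.0257  1.8224]
turn deg [ 0.1612 -0.0425  0.0824]
[ 0.4418 -0.0455  0.201 ] [ 0.0013 -0.001  -1.    ]
```

View pics/w7.png

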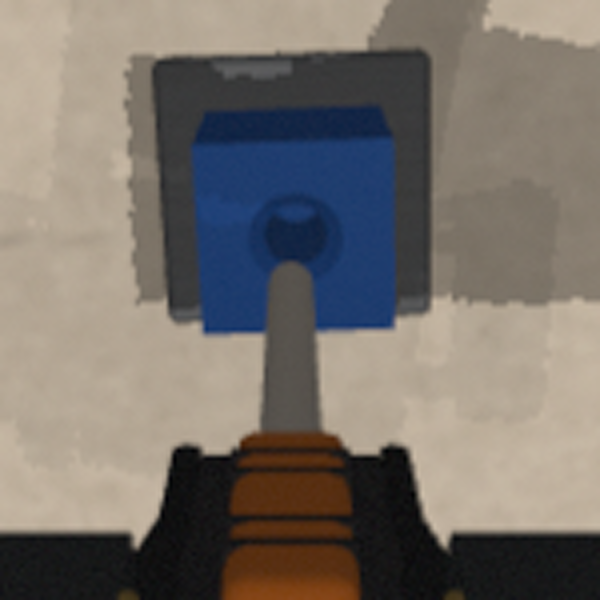

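The hole is at (296,237) in the crop and the tip at about (290,272). I'll compute both and their offset.

```bash
python3 -c "
from h import *
d=np.load('w7.npz');m=dict(intrinsics=d['K'],extrinsics=d['E'])
P=lambda x,y,z:cast(m,(180+x/4,120+y/4),z)
print('hole',P(296,237,.06),'block',np.mean([P(*p,.06) for p in[(194,147),(394,143),(394,327),(204,332)]],0),'tip',P(291,274,.0937))
"
```

```text
hole [ 0.4409 -0.044   0.06  ] block [ 0.4415 -0.044   0.06  ] tip [ 0.4403 -0.0452  0.0937]
```

Only about 1 mm off. Inserting now.

arm_command([
  [0.3, 0, 0.05, 0, 0, 0],
  [0.6, 0, 0, 0, 0, 0],
  [0.6, 0, 0, 0, 0, 0],
  [0.6, 0, 0, 0, 0, 0],
  [0.6, 0, 0, 0, 0, 0],
  [0.6, 0, 0, 0, 0, 0],
  [0.4, 0, 0, 0, 0, 0],
  [0.2, 0, 0, 0, 0, 0],
])

```text
t: 17.12
position: [0.4431, -0.0445, 0.1194]
orientation: [-1.823, 1.565, -0.425]
ft_force: [-0.8, -0.2, -0.4]
opening: 0.016
```

```bash
python3 -c "
from h import *
go((.4412,-.0436,.118),(.178,1));s,R=tool();print(s['position'],R[:,0],s['ft_force'])"
```

```text
shift mm [1.3798 2.015  0.5211]
turn deg [ 0.173  -0.0785  0.3071]
[ 0.4431 -0.0445  0.1194] [ 0.005  -0.0023 -1.    ] [-0.811  -0.1906 -0.3578]
```

arm_command([
  [0.05, 0.05, 0, 0, 0, 0],
  [0, 0.03, 0, 0, 0, 0],
  [0, 0, 0, 0, 0, 0],
  [0, 0, 0, 0, 0, 0],
  [0, 0, 0, 0, 0, 0],
  [0, 0, 0, 0, 0, 0],
  [0, 0, 0, 0, 0, 0],
  [0, 0, 0, 0, 0, 0],
], grip=-1)

```text
t: 17.78
position: [0.4427, -0.0446, 0.1195]
orientation: [-1.792, 1.562, -0.394]
ft_force: [0.1, -0.6, -0.0]
opening: 0.061
```

arm_command([
  [0, 0, 0, 0, 0, 0],
  [-0.3, 0, 0, 0, 0, 0],
  [-0.6, 0, 0, 0, 0, 0],
  [-0.6, 0, 0, 0, 0, 0],
  [-0.6, 0, 0, 0, 0, 0],
  [-0.6, 0, 0, 0, 0, 0],
  [-0.6, 0, 0, 0, 0, 0],
  [-0.6, 0, 0, 0, 0, 0],
])

```text
t: 18.45
position: [0.4399, -0.0435, 0.2008]
orientation: [-1.888, 1.568, -0.491]
ft_force: [0.1, -0.7, 0.2]
opening: 0.087
```

arm_command([
  [-0.8, 0, 0, 0, 0, 0],
  [-0.8, 0, 0, 0, 0, 0],
  [-0.8, 0, 0, 0, 0, 0],
  [-0.2, 0.2, -0.5, 0, 0, 0],
  [0, 0.2, -0.8, 0, 0, 0],
  [0, 0.2, -0.8, 0, 0, 0],
  [0, 0, -0.8, 0, 0, 0],
  [0, 0, -0.8, 0, 0, 0],
])

```text
t: 19.12
position: [0.4125, -0.1155, 0.26]
orientation: [-1.868, 1.562, -0.463]
ft_force: [0.9, -0.2, -0.5]
opening: 0.0872
```

```bash
python3 -c "
from h import *
B=C+.1362*X;print('bar',B)
go((*(C+.05*X),.27),X);s,R=tool();print(s['position'],R[:,0],s['opening'],s['qpos'])
m=camera_model('wrist');im=get_image('wrist')[:,:,::-1];print(proj(m,(.4412,-.044,.158)),blobs(im,(3,150,60),(14,255,255),40))
m=camera_model('scene');im=get_image('scene')[:,:,::-1];a=proj(m,(.4412,-.044,.135))
md=camera_model('side');jm=get_image('side')[:,:,::-1];cv2.imwrite('pics/s8.png',jm);cv2.imwrite('pics/e8.png',im)
print(blobs(im,(3,150,60),(14,255,255),8),a,blobs(jm,(3,150,60),(14,255,255),8),proj(md,(.4412,-.044,.135)))"
```

```text
bar [ 0.5909 -0.2979]
shift mm [  -8.5561 -120.2031 -157.5952]
turn deg [85.2648  0.2483  0.5184]
[ 0.4125 -0.1155  0.26  ] [ 0.0082 -0.0041 -1.    ] 0.08716749177738528 [-0.5356  0.2032  1.8564  0.0008  1.0729 -1.9412]
[335.3006 208.2469] [([332.2, 203.6], 416), ([155.0, 225.0], 211)]
[([184.4, 189.7], 21), ([237.0, 210.6], 69), ([315.4, 272.0], 57)] [236.1934 210.8874] [([212.0, 194.9], 94), ([232.1, 194.3], 10), ([236.2, 276.0], 108)] [212.1331 194.8323]
```

arm_command([
  [0, 0.1, -0.8, 0.6, 0, 0],
  [0, 0.1, -0.8, 1, 0, 0],
  [0, 0.1, -0.8, 1, 0, 0],
  [0, 0.2, -0.8, 1, 0, 0],
  [0, 0.3, -0.8, 1, 0, 0],
  [0, 0.4, -0.8, 1, 0, 0],
  [0, 0.4, -0.8, 1, 0, 0],
  [0, 0.5, -0.6, 1, 0, 0],
])

```text
t: 19.93
position: [0.3197, -0.195, 0.2571]
orientation: [-0.244, 1.564, 0.333]
ft_force: [-0.8, 0.2, 0.7]
opening: 0.0866
```

```bash
python3 -c "
from h import *
go((*(C+.1362*X),.26),X);s,R=tool();print(s['position'],R,s['qpos'])"
```

```text
shift mm [  -1.4542 -234.1826  171.1525]
turn deg [37.8173  0.3836 -0.0331]
[ 0.3197 -0.195   0.2571] [[ 0.0062 -0.5455  0.8381]
 [ 0.0022  0.8381  0.5455]
 [-1.     -0.0016  0.0064]] [-0.8538  0.127   1.9684  0.0071  1.0438 -1.4343]
```

arm_command([
  [0, 0, 0, 1, 0, 0],
  [0, 0, 0, 1, 0, 0],
  [0, 0, 0, 1, 0, 0],
  [0, -0.2, 0.4, 1, 0, 0],
  [0, -0.2, 0.6, 1, 0, 0],
  [0, -0.2, 0.8, 0.8, 0, 0],
  [0, -0.2, 0.8, 0.3, 0, 0],
  [0, -0.2, 0.6, 0, 0, 0],
])

```text
t: 20.6
position: [0.3779, -0.2031, 0.254]
orientation: [1.898, 1.556, 1.797]
ft_force: [0.4, 0.5, -0.9]
opening: 0.0872
```

```bash
python3 -c "
from h import *
go((*(C+.1362*X),.25),X);s,R=tool();print(s['position'],s['qpos'])"
```

```text
shift mm [  1.8981 -72.8903 221.4665]
turn deg [-1.0231 -0.269  -0.8166]
[ 0.3779 -0.2031  0.254 ] [-0.7609  0.2213  1.8513  0.0094  1.0816 -0.6645]
```

arm_command([
  [0, -0.3, 0.8, -0.1, 0, -0.1],
  [0, -0.35, 1, -0.1, 0, 0],
  [0, -0.35, 1, 0, 0, 0],
  [0, -0.35, 1, 0, 0, 0],
  [0, -0.35, 1, 0, 0, 0],
  [0, -0.35, 1, 0, 0, 0],
  [0, -0.35, 1, 0, 0, 0],
  [0, -0.35, 1, 0, 0, 0],
])

```text
t: 21.27
position: [0.5327, -0.2623, 0.248]
orientation: [2.411, 1.55, 2.34]
ft_force: [0.2, 0.4, 0.1]
opening: 0.0874
```

arm_command([
  [0, -0.35, 1, 0, 0, 0],
  [0, -0.3, 0.8, 0, 0, 0],
  [0, -0.1, 0.4, 0, 0, 0],
  [0, 0, 0, 0, 0, 0],
  [0, 0, 0, 0, 0, 0],
  [0, 0, 0, 0, 0, 0],
  [0, 0, 0, 0, 0, 0],
  [0, 0, 0, 0, 0, 0],
])

```text
t: 21.93
position: [0.5772, -0.275, 0.2426]
orientation: [2.422, 1.54, 2.356]
ft_force: [0.1, 0.6, 0.1]
opening: 0.087
```

```bash
python3 -c "
from h import *
go((*(C+.1362*X),.2),X);s,R=tool();print(s['position'],R[:,0],s['ft_force'])
m=camera_model('wrist');im=get_image('wrist')[:,:,::-1];cv2.imwrite('pics/w9.png',im)
np.savez('w9.npz',K=m['intrinsics'],E=m['extrinsics'])
print(proj(m,(*(C+.1362*X),.178)))
m=camera_model('scene');im=get_image('scene')[:,:,::-1];cv2.imwrite('pics/e9.png',im)
"
```

```text
shift mm [ 41.7901 -22.7314  16.1503]
turn deg [ 0.9529 -1.3159 -1.134 ]
[ 0.5772 -0.275   0.2426] [-0.0214  0.0214 -0.9995] [0.0948 0.5527 0.0946]
[270.4819 235.3491]
```

View pics/w9.png

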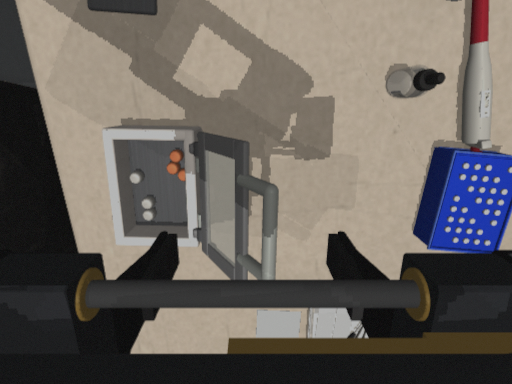

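The bar runs from (272,188) to about (270,278), so its middle matches the predicted (270,235). All six beads are in the well.

arm_command([
  [0.2, -0.3, 0.25, 0.05, -0.1, -0.1],
  [0.3, -0.35, 0.25, 0.05, -0.1, -0.08],
  [0.3, -0.35, 0.2, 0, 0, 0],
  [0.3, -0.1, 0.05, 0, 0, 0],
  [0.3, 0, 0, 0, 0, 0],
  [0.2, 0, 0, 0, 0, 0],
  [0, 0, 0, 0, 0, 0],
  [0, 0, 0, 0, 0, 0],
])

```text
t: 22.7
position: [0.5909, -0.3015, 0.2063]
orientation: [-1.771, 1.57, -1.851]
ft_force: [-0.2, 0.1, -0.2]
opening: 0.0874
```

```bash
python3 -c "
from h import *
go((*(C+.1362*X),.159),X);s,R=tool();print(s['position'],R[:,0],s['ft_force'])"
```

```text
shift mm [47.2622  3.5974 -0.2844]
turn deg [ 0.1802 -0.0106  0.0524]
[ 0.5909 -0.3015  0.2063] [-0.0003 -0.0009 -1.    ] [-0.1629  0.0837 -0.2085]
```

arm_command([
  [0.3, 0.1, 0, 0, 0, 0],
  [0.5, 0.05, 0, 0, 0, 0],
  [0.5, 0, 0, 0, 0, 0],
  [0.5, 0, 0, 0, 0, 0],
  [0.4, 0, 0, 0, 0, 0],
  [0.1, 0, 0, 0, 0, 0],
  [0, 0, 0, 0, 0, 0],
  [0, 0, 0, 0, 0, 0],
])

```text
t: 23.37
position: [0.5906, -0.2968, 0.1542]
orientation: [2.876, 1.568, 2.797]
ft_force: [0.2, -0.1, 0.2]
opening: 0.0872
```

```bash
python3 -c "
from h import *
go((*(C+.1362*X),.159),X);s,R=tool();print(s['position'],R[:,0],s['ft_force'])"
```

```text
shift mm [-4.7693 -1.0791  0.4306]
turn deg [ 0.2363 -0.1353 -0.0365]
[ 0.5906 -0.2968  0.1542] [-0.0023  0.0008 -1.    ] [ 0.1786 -0.1235  0.2404]
```

Raise about 4 mm and close on the bar.

arm_command([
  [-0.12, -0.04, 0, 0, 0, 0],
  [-0.06, 0, 0, 0, 0, 0],
  [0, 0, 0, 0, 0, 0],
  [0, 0, 0, 0, 0, 0],
  [0, 0, 0, 0, 0, 0],
  [0, 0, 0, 0, 0, 0],
  [0, 0, 0, 0, 0, 0],
  [0, 0, 0, 0, 0, 0],
], grip=1)

```text
t: 24.03
position: [0.5919, -0.2989, 0.161]
orientation: [-0.782, 1.568, -0.861]
ft_force: [0.1, -0.3, 0.2]
opening: 0.042
```

arm_command([
  [0, 0, 0, 0, 0, 0],
  [0, 0, 0, 0, 0, 0],
  [0, 0, 0, 0, 0, 0],
  [0, 0, 0, 0, 0, 0],
  [0, 0, 0, 0, 0, 0],
  [0, 0, 0, 0, 0, 0],
  [0, 0, 0, 0, 0, 0],
  [0, 0, 0, 0, 0, 0],
])

```text
t: 24.7
position: [0.5875, -0.2985, 0.1609]
orientation: [-2.983, 1.563, -3.061]
ft_force: [-1.4, -0.1, 0.0]
opening: 0.0109
```

```bash
cat >> h.py <<'E'
def lid(*angs):
    s,R=tool();p=s["position"];H=C+.0585*X;g=p-np.array([0,0,.019]) if 0 else p-.019*R[:,0]
    r=(g[:2]-H)@X;print("r",r,"dz",g[2]-.059,"rad",np.hypot(r,g[2]-.059),"angle",np.arctan2(g[2]-.059,-r) if 0 else np.pi-np.arctan2(g[2]-.059,r),"lat",(g[:2]-H)@Y,"F",s["ft_force"],"M",s["moment"],"open",s["opening"],"tilt",R[:,0],"t",s["t"])
    a0=np.pi-np.arctan2(g[2]-.059,r);a0=np.pi-a0 if 0 else a0
E
python3 - <<'E'
from h import *
lid()
E
```

```text
r 0.07446422461894471 dz 0.12087875283019789 rad 0.14197391885090982 angle 2.1229150073093086 lat -0.000831115114406619 F [-1.3728 -0.1149  0.0064] M [-0.035   0.2773 -0.0522] open 0.010896785171293026 tilt [-0.008  -0.0006 -1.    ] t 24.7
```

arm_command([
  [-0.2, 0, -0.35, 0, 0, 0],
  [-0.18, 0, -0.35, 0, 0, 0],
  [-0.15, 0, -0.35, 0, 0, 0],
  [-0.12, 0, -0.35, 0, 0, 0],
  [-0.08, 0, -0.2, 0, 0, 0],
  [0, 0, 0, 0, 0, 0],
  [0, 0, 0, 0, 0, 0],
  [0, 0, 0, 0, 0, 0],
])

```text
t: 25.37
position: [0.5557, -0.2959, 0.1775]
orientation: [-0.792, 1.568, -0.872]
ft_force: [2.0, 1.2, -1.6]
opening: 0.0112
```

```bash
python3 - <<'E'
from h import *
lid(); go((*(C+.0585*X),.182),X)
E
```

```text
r 0.0424286501046763 dz 0.1375303324087336 rad 0.1439263099025394 angle 1.8700365307792337 lat -0.0008595676356790666 F [ 2.0028  1.2149 -1.5684] M [-0.0855 -0.4757  0.0177] open 0.011217152883134397 tilt [ 0.002  -0.0024 -1.    ] t 25.3667
shift mm [ -4.5647   1.0218 -42.4575]
turn deg [0.1757 0.1255 0.1268]
```

arm_command([
  [-0.06, 0, -0.3, 0, 0, 0],
  [-0.06, 0, -0.35, 0, 0, 0],
  [-0.05, 0, -0.35, 0, 0, 0],
  [-0.03, 0, -0.35, 0, 0, 0],
  [-0.02, 0, -0.35, 0, 0, 0],
  [0, 0, -0.15, 0, 0, 0],
  [0, 0, 0, 0, 0, 0],
  [0, 0, 0, 0, 0, 0],
])

```text
t: 26.03
position: [0.5186, -0.2929, 0.186]
orientation: [-0.358, 1.558, -0.439]
ft_force: [1.9, 1.0, 1.8]
opening: 0.0115
```

```bash
python3 - <<'E'
from h import *
lid(); go((*(C+.0585*X),.182),X)
E
```

```text
r 0.004973151346262749 dz 0.14601274535878594 rad 0.14609741285020245 angle 1.60484287262274 lat -0.0009164864423662662 F [1.9208 1.002  1.8029] M [ 0.1076 -0.6504  0.0353] open 0.01149728332996781 tilt [ 0.0118 -0.0055 -0.9999] t 26.0333
shift mm [ 3.946   1.0353 -5.2506]
turn deg [0.1602 0.6985 0.2605]
```

arm_command([
  [0.08, 0, -0.12, 0, 0.04, 0.02],
  [0.05, 0, -0.08, 0, 0.04, 0.02],
  [0, 0, 0, 0, 0, 0],
  [0, 0, 0, 0, 0, 0],
  [0, 0, 0, 0, 0, 0],
  [0, 0, 0, 0, 0, 0],
  [0, 0, 0, 0, 0, 0],
  [0, 0, 0, 0, 0, 0],
])

```text
t: 26.7
position: [0.516, -0.2926, 0.1859]
orientation: [-0.042, 1.565, -0.122]
ft_force: [1.7, 0.9, 4.1]
opening: 0.0111
```

arm_command([
  [0, 0, 0, 0, 0, 0],
  [0, 0, 0, 0, 0, 0],
  [0, 0, 0, 0, 0, 0],
  [0, 0, 0, 0, 0, 0],
  [0, 0, 0, 0, 0, 0],
  [0, 0, 0, 0, 0, 0],
  [0, 0, 0, 0, 0, 0],
  [0, 0, 0, 0, 0, 0],
])

```text
t: 27.37
position: [0.516, -0.2927, 0.1859]
orientation: [-0.047, 1.565, -0.127]
ft_force: [1.9, 1.1, 3.2]
opening: 0.0106
```

```bash
python3 - <<'E'
from h import *
lid(); go((*(C+.0585*X),.182),X);print(robot.sense()["qd"])
im=get_image('side')[:,:,::-1];md=camera_model('side');ms=camera_model('scene')
sc=get_image('scene')[:,:,::-1]
H=np.array([*(C+.0585*X),.059]);y=np.array([*Y,0])
for s in(-.072,.072):
    print([proj(md,H+s*y+np.array([0,0,h])) for h in(0,.106,.142)])
a=cv2.resize(im[180:320,180:330],None,fx=2.8,fy=2.8,interpolation=cv2.INTER_CUBIC);b=cv2.resize(sc[190:330,270:410],None,fx=2.8,fy=2.8,interpolation=cv2.INTER_CUBIC)
cv2.imwrite('pics/f.png',np.hstack([a,b])[:,:800]);print(blobs(sc,(3,150,60),(14,255,255),8))
E
```

```text
r 0.0024687147409629233 dz 0.14591646046440102 rad 0.14593734267462646 angle 1.5877133985472138 lat -0.0009899273778940243 F [1.9299 1.0824 3.2185] M [ 0.1076 -0.4308  0.0192] open 0.010564715221343923 tilt [ 0.0059 -0.0008 -1.    ] t 27.3667
shift mm [ 3.9012  1.0039 -2.601 ]
turn deg [0.1742 0.3384 0.0156]
[-0.0008 -0.0005 -0.0018  0.0009 -0.     -0.0017]
[array([255.9964, 286.1692]), array([255.9728, 239.1538]), array([255.9642, 222.0575])]
[array([251.2039, 250.2115]), array([250.9735, 208.811 ]), array([250.8905, 193.9108])]
[([184.4, 189.7], 21), ([236.4, 210.4], 71), ([315.1, 272.0], 55)]
```

View pics/f.png

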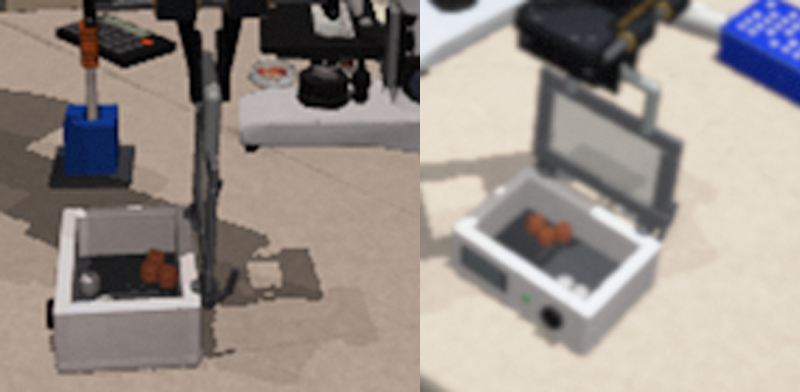

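```bash
python3 -c "
from rig import job
print(job.close_job())"
```

```text
the job is handed in; nothing more can be done
None
```

The beads are stirred, the rod is back in its stand, and the gripper is holding the lid upright by its bar. I handed the job in at about 27.5 s; no verdict came back.

- **Stirring:** I stirred at the left end, the right end, then the left again, with the tip about 20 mm above the bath's underside. Four beads moved by 20 mm or more. The other two moved only about 6 mm and 3 mm, so the count is exactly four. All six beads were in the well when seen from above just before the lid grasp. The final, coarser pictures show nothing outside the well.
- **Rod:** It went back into the hole and I let go. Its grip showed within 1 pixel of the seated position in both fixed cameras, and was still there at the end in the scene camera.
- **Lid:** My estimate from the arm pose is 1.588 rad, about 0.02 rad past upright. The side picture agrees to about 0.02 rad. The arm was at rest, with the fingers closed at about 10.6 mm on the bar.
- **Small disagreements:** The grasp point works out at 146 mm from the hinge, while the bar is 142 mm from it, so the bar sits about 4 mm low between the pads. The fingers also read slightly less than the 12 mm bar thickness.
- **Dishes and bottle:** I didn't measure the petri dishes or the dropper bottle again. No arm move went near them.

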